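Lay the ring gauges out in order of size for the microscope

TASK

Lay the four steel ring gauges out on the black pads of the gauge board for inspection, one to a pad, flat and centred, in order of size with the smallest on the pad nearest the microscope and the largest farthest from it. Set each one down gently without dropping it, and leave the loupe that stands among them where it is.

Things in the scene. Friction and masses are not known exactly. Their poses are not given: they have to be found in the camera images.
- ring_22: The smallest of the four plain steel ring gauges: a flat ring with a knurled rim lying flat on the bench, outside diameter 22 mm, bore 5 mm, 8 mm thick; loose. Origin at the centre of its underside, z up along its axis; its yaw means nothing.
- ring_32: The second smallest of the four plain steel ring gauges: a flat ring with a knurled rim lying flat on the bench, outside diameter 32 mm, bore 9 mm, 10 mm thick; loose. Origin at the centre of its underside, z up along its axis; its yaw means nothing.
- ring_45: The second largest of the four plain steel ring gauges: a flat ring with a knurled rim lying flat on the bench, outside diameter 45 mm, bore 18 mm, 14 mm thick; loose. Origin at the centre of its underside, z up along its axis; its yaw means nothing.
- ring_63: The largest of the four plain steel ring gauges: a flat ring with a knurled rim lying flat on the bench, outside diameter 63 mm, bore 32 mm, 18 mm thick; loose. Origin at the centre of its underside, z up along its axis; its yaw means nothing.
- pad_a: Round black rubber pad, first from the left (+y) end of a straight row of four alike, 70 mm across, 2 mm thick, centres 84 mm apart, on a fixed white board (350 x 84 mm, 10 mm high). Origin: centre of its underside, 10 mm above the bench; its top face is 2 mm above that. y runs along the row to the left end, x across it away from the robot, z up.
- pad_b: Round black rubber pad, second from the left (+y) end of a straight row of four alike, 70 mm across, 2 mm thick, centres 84 mm apart, on a fixed white board (350 x 84 mm, 10 mm high). Origin: centre of its underside, 10 mm above the bench; its top face is 2 mm above that. y runs along the row to the left end, x across it away from the robot, z up.
- pad_c: Round black rubber pad, third from the left (+y) end of a straight row of four alike, 70 mm across, 2 mm thick, centres 84 mm apart, on a fixed white board (350 x 84 mm, 10 mm high). Origin: centre of its underside, 10 mm above the bench; its top face is 2 mm above that. y runs along the row to the left end, x across it away from the robot, z up.
- pad_d: Round black rubber pad, fourth from the left (+y) end of a straight row of four alike, 70 mm across, 2 mm thick, centres 84 mm apart, on a fixed white board (350 x 84 mm, 10 mm high). Origin: centre of its underside, 10 mm above the bench; its top face is 2 mm above that. y runs along the row to the left end, x across it away from the robot, z up.
- microscope: Stereo microscope with cream head, black eyepieces and a 260 x 200 mm foot, 0.4 m high, fixed to the bench either at the left or at the right side of it. Origin at the centre of its foot on the bench.
- loupe: Eye loupe standing among the rings: black truncated cone, 35 mm across at the foot, 25 mm at the glass, 34 mm high, light and loose; not to be moved. Origin at the centre of its underside, z up.

How it is judged:
By the outcome, as a careful person would: the job done as asked, in the order asked, and still so for the second after the job is handed in, with the robot touching nothing.
It also fails if it takes over 96 s, if anything falls off the work surface, if the arm or the gripper's body presses on something with over 40 N, if the wrist force passes 120 N, or if a joint passes its speed limit or range.

ROBOT

A 6-joint arm with a two-finger parallel gripper is mounted at the origin on the work surface. World frame = base frame: x ahead of the robot, y to its left, z up, the work surface at z = 0. Lengths are in m, angles in degrees, forces in N, time in s.
With the tool pointing down it reaches from about 0.35 to 0.875 m from the base axis. Payload 4.2 kg.
Tool frame: the origin (TCP) lies midway between the tips of the shut fingers; the grasp point (between the pads) lies 19 mm behind it; z points along the fingers, y is the line along which they close (so a half turn about z gives the same grasp; the last joint's range is limited). The gripper opens to 87 mm and grips with 3 to 60 N. Pads are 19 mm wide; open, the fingers measure 117 mm over their backs; the gripper's body (75 mm by 190 mm) begins 51 mm behind the grasp point.
Start: joints at [85.004, 22.042, 0.453, 0, -68.411, -14.817], TCP at [0.212, 0.588, 0.223] pointing down, gripper open.
Joint ranges: [-179.83, 179.83], [-69.29, 118.12], [-61.27, 80.66], [-181.25, 117.63], [-171.15, -9.14], [-177.46, 177.46]. Speed limits (degrees/s): [159.86, 159.86, 180, 180, 180, 180].

INTERFACE

Orientations are given as a 3x3 rotation matrix whose columns are the frame's x, y, z axes.
In Python, from station import sensors, eyes, workorder gives the robot as it stands.
- The arm moves only by the shell command python3 -m handwheel 'ROWS'. ROWS is a JSON list that holds a single list of rows (three levels of brackets), with 1 to 8 rows, each of 7 numbers: the opening from 0.0 (shut) to 1.0 (fully open), then dx, dy, dz in shares of 0.6 m (1.0 is 0.6 m), then a rotation vector rx, ry, rz in a scale on which 1.0 is 360 degrees; each row is the pose to reach, as a shift and turn from the pose commanded when the command began, along the tool's axes at that moment; what a row does not reach only later rows make up. A row lasts 1/10 s, in which the tool goes at most 0.05 m and 8.59 degrees, less where a joint would pass 70% of its speed; a pose out of reach is approached as far as the arm can. The fingers move at their own pace and stop on an object; the grip force is fixed at half the most. Time passes only in rows, so rows that do not move let the fingers close. It prints the time, the measured TCP pose, the force, the opening and the grip force at its end. Shift and turn numbers lie between -1 and 1, and a call with a number outside is refused. Input that does not fit is refused with a message, and nothing moves.
- sensors.sense(): the state, without advancing time (a new reading comes with each control period).
- eyes.capture(name): name is "side" or "top"; returns a dict with "pixels" (384x512x3 uint8, red, green, blue), "z_map" (384x512 float32, m along the optical axis (not along the pixel's ray), 0 where there is no reading), "K" (3x3 intrinsics, pixels), "world_from_camera" (4x4, takes a point from camera to world coordinates). Camera axes: x right, y up, looking along -z (the intrinsics and any distortion apply to the point x, -y, -z); pixel columns grow to the right and rows downward; lengths in m; the calibration is good to about 2 mm. A picture is of the moment at which its call begins.
- workorder.finish_job(): hands the job in; it is judged then, once.
The state is a dict: "time_s": time; "joints": joint angles; "joint_velocities": joint speeds; "effort": joint torques, N m; "tcp_pos": TCP position; "ee_rot": TCP orientation; "wrist_force": force on the tool from outside, world axes, zero at the start; "moment": the same for the moment, N m; "gripper_width": opening from 0.0 (shut) to 1.0 (fully open); "gripper_force": force on a finger pad.
Only numpy, scipy, OpenCV 4.12 (cv2) and the standard library are available. Lean on these libraries where they do the work, as an engineer would, in place of code of your own. Each camera call takes 0.05 s, during which the arm holds its last target. There are 200 camera calls.

## Working session

There is one attempt and no reset: what is moved stays moved. The work goes in short steps, Python scripts to look and compute and a shell command to move; the robot and the scene stay as the last step left them, time stands still between calls to the robot, and variables do not carry over. Pictures are saved under pics/ and viewed, at most 14 in all, crops included, and the job is handed in when it is done.

```bash
mkdir -p pics; ls; python3 - <<'E'
from station import sensors, eyes
import cv2,numpy as np
for n in ("top","side"):
    c=eyes.capture(n); cv2.imwrite(f"pics/{n}0.png",c["pixels"][:,:,::-1]); np.savez(f"{n}0.npz",**c); print(c.keys(),c["K"],c["world_from_camera"])
s=sensors.sense();print(s["tcp_pos"],s["ee_rot"],s["gripper_width"])
E
```

```text
pics
dict_keys(['pixels', 'z_map', 'K', 'world_from_camera']) [[416.31975134   0.         249.2004372 ]
 [  0.         416.31975134 187.39462017]
 [  0.           0.           1.        ]] [[-0.02166579  0.99806584 -0.05826807  0.46395397]
 [-0.99969301 -0.02092669  0.01326492  0.00844051]
 [ 0.0120199   0.05853758  0.99821284  1.30691559]
 [ 0.          0.          0.          1.        ]]
dict_keys(['pixels', 'z_map', 'K', 'world_from_camera']) [[427.50914977   0.         256.57550627]
 [  0.         427.50914977 195.54227893]
 [  0.           0.           1.        ]] [[ 0.97548759  0.09981652 -0.19611382  0.26526309]
 [-0.21893723  0.52992476 -0.81929619 -1.20184786]
 [ 0.02214627  0.84214988  0.53878858  0.8174838 ]
 [ 0.          0.          0.          1.        ]]
[0.21163097 0.58749915 0.22154994] [[ 9.40766361e-01 -3.39055066e-01 -5.62117228e-04]
 [-3.39055510e-01 -9.40764412e-01 -1.91918094e-03]
 [ 1.21888138e-04  1.99608982e-03 -9.99998000e-01]] 1.0018851209043047
```

View pics/top0.png

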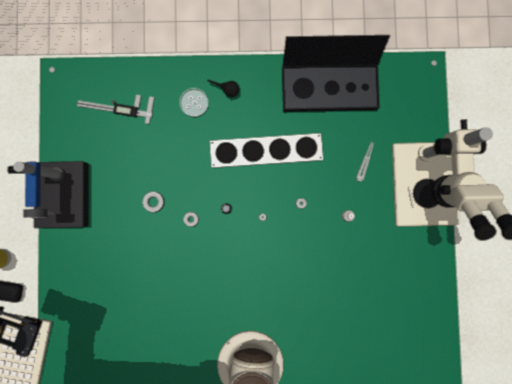

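View pics/side0.png

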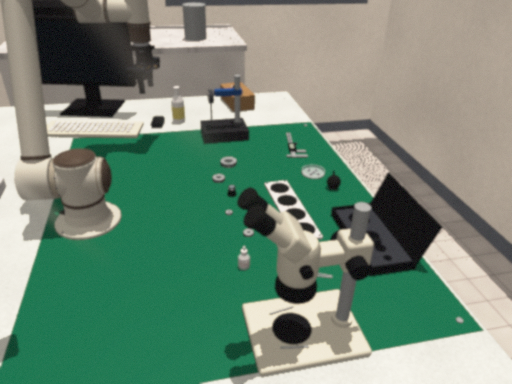

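The top view shows the microscope at right (about 450,185), so the smallest ring goes on pad_d. Rings, in pixels: 63 at (152,202), 45 at (191,219), 22 at (263,217), 32 at (301,203). The loupe is at (226,209), a bottle is at (349,216), and the pads run from (227,153) to (306,147). The side view shows the same layout.

```bash
cat > h.py <<'E'
import numpy as np,cv2
def cast(c,u,v,z):
    K,T=c["K"],c["world_from_camera"]
    d=T[:3,:3]@np.array([(u-K[0,2])/K[0,0],-(v-K[1,2])/K[1,1],-1.])
    o=T[:3,3]; return o+d*(z-o[2])/d[2]
def pix(c,p):
    q=c["world_from_camera"]; q=q[:3,:3].T@(np.array(p)-q[:3,3]); K=c["K"]
    return np.array([K[0,2]-K[0,0]*q[0]/q[2],K[1,2]+K[1,1]*q[1]/q[2]])
def blob(c,u,v,r,z,dark=False):
    """weighted centroid of what differs from the local background; returns world xy, equivalent outer diam"""
    u0,v0=int(round(u))-r,int(round(v))-r
    a=c["pixels"][v0:v0+2*r+1,u0:u0+2*r+1].astype(float)
    b=np.concatenate([a[0],a[-1],a[:,0],a[:,-1]]); bg=np.median(b,0)
    w=np.linalg.norm(a-bg,axis=2); 
    if dark: w=np.clip(bg.mean()-a.mean(2),0,None)
    m=(w>0.3*np.percentile(w,97)).astype(np.uint8)
    n,l,st,ce=cv2.connectedComponentsWithStats(m)
    k=1+np.argmax(st[1:,4]); cs,_=cv2.findContours((l==k).astype(np.uint8),cv2.RETR_EXTERNAL,cv2.CHAIN_APPROX_NONE)
    f=np.zeros_like(m); cv2.drawContours(f,cs,-1,1,-1)
    g=cv2.dilate(f,np.ones((3,3),np.uint8)); ww=np.clip(w/np.percentile(w[f>0],70),0,1); inner=cv2.erode(f,np.ones((3,3),np.uint8)); ww[inner>0]=1; ww=ww*g
    yy,xx=np.mgrid[:2*r+1,:2*r+1]; S=ww.sum(); cu,cv_=u0+(ww*xx).sum()/S,v0+(ww*yy).sum()/S
    p=cast(c,cu,cv_,z); sc=np.linalg.norm(p-c["world_from_camera"][:3,3])/c["K"][0,0]
    return p[:2],2*np.sqrt(S/np.pi)*sc*1000,(round(cu,1),round(cv_,1))
RINGS={"63":.018,"45":.014,"32":.010,"22":.008}
E
python3 - <<'E'
from h import *
c=np.load("top0.npz"); s=np.load("side0.npz")
for n,u,v,r in(("63",152,202,16),("45",191,219,12),("32",301,203,10),("22",263,217,8)):
    p,d,px=blob(c,u,v,r,RINGS[n]/2); print(n,p.round(4),round(d,1),px,"side pred",pix(s,[*p,RINGS[n]/2]).round(1))
p,d,px=blob(c,226,209,11,.01);print("loupe",p,d,px)
P=[]
for u,v in((226,153),(253,151),(279.5,149),(306,147)):
    # black disc by threshold on white surround
    a=c["pixels"][int(v)-18:int(v)+19,int(u)-13:int(u)+14].astype(float).mean(2)
    yy,xx=np.mgrid[int(v)-18:int(v)+19,int(u)-13:int(u)+14]
    R=np.hypot(xx-u,yy-v); w=np.clip((215-a)/180,0,1)*(R<13)
    S=w.sum(); cu,cw=(w*xx).sum()/S,(w*yy).sum()/S
    q=cast(c,cu,cw,.012); P.append(q[:2]); print("pad",q.round(4),(cu,cw),2*np.sqrt(S/np.pi)*1.25/416,"side",pix(s,q).round(1))
P=np.array(P);print(np.linalg.norm(np.diff(P,axis=0),axis=1)); d=P[0]-P[3];print("row yaw",np.degrees(np.arctan2(-d[0],d[1])))
for n,q in(("r63",(229,161)),("r45",(219,178)),("r32",(248,232)),("r22",(229,212))): print(n,cast(s,*q,.007).round(3))
im=cv2.resize(c["pixels"][120:240,130:370,::-1],None,fx=3.3,fy=3.3,interpolation=cv2.INTER_CUBIC);cv2.imwrite("pics/top0z.png",im)
E
```

```text
63 [0.5024 0.2924] 66.3 (np.float64(152.6), np.float64(201.4)) side pred [228.1 161.8]
45 [0.4457 0.1764] 46.1 (np.float64(190.3), np.float64(218.9)) side pred [218.2 178. ]
32 [ 0.488  -0.1697] 32.8 (np.float64(300.9), np.float64(202.9)) side pred [248.  232.6]
22 [ 0.4475 -0.0476] 22.8 (np.float64(262.2), np.float64(216.7)) side pred [228.6 212.2]
loupe [0.47588348 0.06392115] 35.26972986145088 (np.float64(226.3), np.float64(208.4))
pad [0.6507 0.0617 0.012 ] (np.float64(225.91425995118342), np.float64(152.42739432130884)) 0.06409385364123453 side [279.1 187.3]
pad [ 0.6548 -0.0221  0.012 ] (np.float64(252.67122127549703), np.float64(150.57160340821073)) 0.06420718243434306 side [286.7 199.7]
pad [ 0.6588 -0.1059  0.012 ] (np.float64(279.33402265356955), np.float64(148.8014026622383)) 0.06384859034276924 side [294.8 213.2]
pad [ 0.6628 -0.1898  0.012 ] (np.float64(305.98982876872105), np.float64(147.00866265416255)) 0.06408222736132244 side [303.9 228.2]
[0.08396128 0.08382133 0.08397721]
row yaw 2.7570020276142087
r63 [0.508 0.302 0.007]
r45 [0.449 0.176 0.007]
r32 [ 0.488 -0.169  0.007]
r22 [ 0.448 -0.051  0.007]
```

View pics/top0z.png

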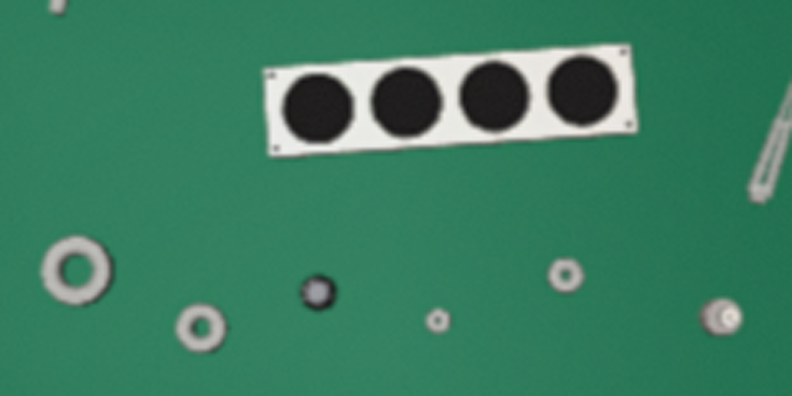

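Units first: shifts go in shares of 0.6 m and turns go in shares of 360 degrees. So 0.374 m / 0.6 = 0.6233, 0.179 m / 0.6 = 0.2983, 67.4 degrees / 360 = 0.1872.

```bash
cat > to.py <<'E'
import sys,numpy as np
from scipy.spatial.transform import Rotation as Ro
from station import sensors
s=sensors.sense(); R=np.array(s["ee_rot"]); p=np.array(s["tcp_pos"])
a=np.radians(2.757); T=np.array([[np.sin(a),-np.cos(a),0],[-np.cos(a),-np.sin(a),0],[0,0,-1]]).T
T=np.column_stack([[np.sin(a),-np.cos(a),0],[-np.cos(a),-np.sin(a),0],[0,0,-1]])
t=np.array(list(map(float,sys.argv[1:4])))
print("t",round(s["time_s"],2),"tcp",p.round(4),"d",(R.T@(t-p)).round(4),"rot",Ro.from_matrix(R.T@T).as_rotvec(degrees=True).round(2),"w",round(s["gripper_width"]*87,1),"F",np.round(s["wrist_force"],1),"g",np.round(s["gripper_force"],1),"j",np.round(s["joints"],0))
E
python3 to.py 0.5024 0.2924 0.22
python3 -m handwheel '[[[1,0.6233,0.2983,0,0,0,0.1872],[1,0.6233,0.2983,0,0,0,0.1872],[1,0.6233,0.2983,0,0,0,0.1872],[1,0.6233,0.2983,0,0,0,0.1872],[1,0.6233,0.2983,0,0,0,0.1872],[1,0.6233,0.2983,0,0,0,0.1872],[1,0.6233,0.2983,0,0,0,0.1872],[1,0.6233,0.2983,0,0,0,0.1872]]]'
python3 to.py 0.5024 0.2924 0.10
```

```text
t 0.1 tcp [0.2116 0.5875 0.2215] d [0.3736 0.179  0.002 ] rot [ 0.1  -0.07 67.42] w 87.2 F [ 0.4  0.3 -0.5] g 0.0 j [ 85.  22.   0.  -0. -68. -15.]
time_s: 0.9
tcp_pos: [0.4936, 0.3015, 0.2223]
ee_rot: [[0.043, -0.999, -0.001], [-0.999, -0.043, -0.0], [0.0, 0.001, -1.0]]
wrist_force: [1.1, 0.3, -0.6]
gripper_width: 1.0
gripper_force: 0.0
t 0.9 tcp [0.4936 0.3015 0.2223] d [ 0.0094 -0.0084  0.1223] rot [ 0.03 -0.01 -0.28] w 87.0 F [ 1.1  0.3 -0.6] g 0.0 j [ 47.  18.  -6.  -0. -66. -45.]
```

Converted, 0.1 m / 0.6 = 0.1667, 0.08 m / 0.6 = 0.1333.

```bash
python3 -m handwheel '[[[1,0,0,0.0667,0,0,0],[1,0,0,0.1333,0,0,0],[1,0,0,0.1667,0,0,0],[1,0,0,0.1667,0,0,0],[1,0,0,0.1667,0,0,0]]]' >/dev/null; python3 to.py 0.5024 0.2924 0.010
```

```text
t 1.4 tcp [0.4931 0.3034 0.1228] d [ 0.0114 -0.0087  0.1129] rot [-0.02 -0.03  0.06] w 86.8 F [-0.1  0.1  0.4] g 0.0 j [ 48.  23. -14.   0. -53. -45.]
```

Converted, 0.118 m / 0.6 = 0.1967, 0.11 m / 0.6 = 0.1833.

```bash
python3 -m handwheel '[[[1,0.019,-0.0145,0.0333,0,0,0],[1,0.019,-0.0145,0.1,0,0,0],[1,0.019,-0.0145,0.15,0,0,0],[1,0.019,-0.0145,0.1833,0,0,0],[1,0.019,-0.0145,0.1967,0,0,0],[1,0.019,-0.0145,0.1967,0,0,0],[1,0.019,-0.0145,0.1967,0,0,0]]]' >/dev/null; python3 to.py 0.5024 0.2924 0.004
python3 -m handwheel '[[[0,0,0,0,0,0,0],[0,0,0,0,0,0,0],[0,0,0,0,0,0,0],[0,0,0,0,0,0,0],[0,0,0,0,0,0,0],[0,0,0,0,0,0,0],[0,0,0,0,0,0,0]]]' >/dev/null; python3 to.py 0.5024 0.2924 0.004
```

```text
t 2.1 tcp [0.5031 0.2934 0.0063] d [0.001  0.0008 0.0023] rot [-0.16  0.12  0.07] w 87.1 F [-0.6  0.3  0.1] g 0.0 j [ 46.  32. -20.   0. -38. -43.]
t 2.8 tcp [0.5024 0.2926 0.005 ] d [ 0.0002 -0.      0.001 ] rot [-0.05  0.03  0.04] w 60.3 F [ 0.1 -0.4  2.9] g 30.0 j [ 46.  32. -20.   0. -38. -43.]
```

Converted, -0.08 m / 0.6 = -0.1333, -0.04 m / 0.6 = -0.0667.

```bash
python3 -m handwheel '[[[0,0,0,-0.0167,0,0,0],[0,0,0,-0.0667,0,0,0],[0,0,0,-0.1333,0,0,0],[0,0,0,-0.1333,0,0,0],[0,0,0,-0.1333,0,0,0],[0,0,0,-0.1333,0,0,0]]]' >/dev/null; python3 to.py 0.6507 0.0617 0.085
python3 - <<'E'
from station import eyes
from h import *
c=eyes.capture("side"); cv2.imwrite("pics/s1.png",cv2.resize(c["pixels"][90:240,150:350,::-1],None,fx=4,fy=4,interpolation=cv2.INTER_CUBIC))
E
```

```text
t 3.4 tcp [0.5006 0.2912 0.083 ] d [ 0.2364 -0.139  -0.002 ] rot [ 0.2  -0.11 -0.01] w 60.4 F [ 0.6 -0.2 -3.6] g 30.0 j [ 46.  26. -16.  -0. -48. -43.]
```

View pics/s1.png

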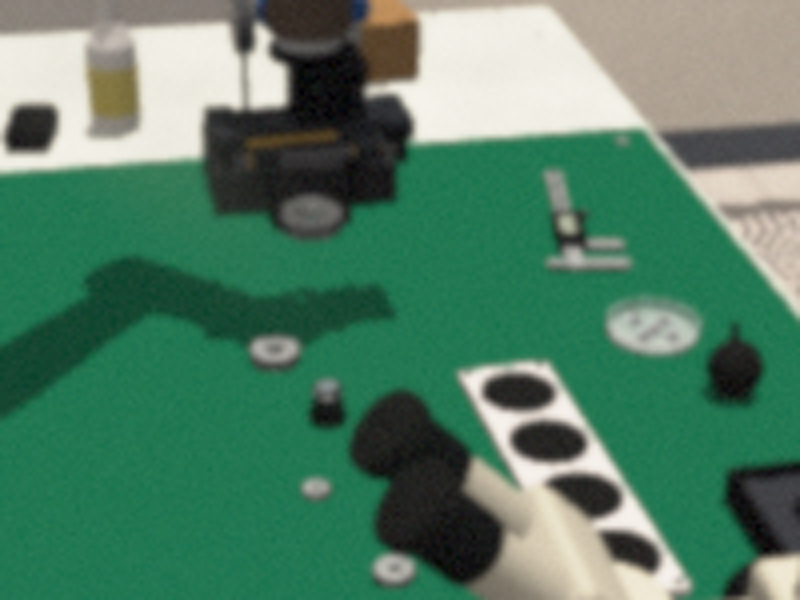

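The side view shows ring_63 held level at the fingertips (310,215), with the loupe standing untouched at (327,400).

Converted, 0.236 m / 0.6 = 0.3933, -0.139 m / 0.6 = -0.2317.

```bash
python3 -m handwheel '[[[0,0.0833,-0.05,0,0,0,0],[0,0.15,-0.0883,0,0,0,0],[0,0.2167,-0.1283,0,0,0,0],[0,0.2833,-0.1667,0,0,0,0],[0,0.3333,-0.2,0,0,0,0],[0,0.375,-0.2217,0,0,0,0],[0,0.3933,-0.2317,0,0,0,0],[0,0.3933,-0.2317,0,0,0,0]]]' >/dev/null; python3 -m handwheel '[[[0,0,0,0,0,0,0],[0,0,0,0,0,0,0]]]'>/dev/null; python3 to.py 0.6507 0.0617 0.025
```

```text
t 4.45 tcp [0.6515 0.0645 0.0841] d [0.0027 0.0008 0.0591] rot [ 0.07 -0.    0.11] w 60.3 F [-0.5  0.5 -3.3] g 30.0 j [ 20.  32.  -5.  -0. -54. -17.]
```

Converted, 0.059 m / 0.6 = 0.0983, 0.055 m / 0.6 = 0.0917.

```bash
python3 -m handwheel '[[[0,0.0033,0,0.0333,0,0,0],[0,0.0033,0,0.0667,0,0,0],[0,0.0033,0,0.0917,0,0,0],[0,0.0033,0,0.0983,0,0,0],[0,0.0033,0,0.0983,0,0,0]]]'>/dev/null; for i in 1 2 3; do python3 -m handwheel '[[[0,0,0,0,0,0,0]]]'>/dev/null;  python3 to.py 0.6507 0.0617 0.0175; done
```

```text
t 5.05 tcp [0.6531 0.0618 0.0265] d [-0.      0.0025  0.009 ] rot [-0.1   0.01  0.08] w 60.0 F [ 0.6  0.2 -2.3] g 30.0 j [ 20.  35.  -8.   0. -47. -17.]
t 5.15 tcp [0.6532 0.0616 0.0268] d [-0.0002  0.0025  0.0093] rot [-0.13  0.02  0.05] w 60.6 F [-0.1 -0.6 -2.5] g 30.0 j [ 19.  35.  -8.   0. -47. -17.]
t 5.25 tcp [0.6529 0.0614 0.0265] d [-0.0004  0.0022  0.009 ] rot [-0.1   0.02  0.03] w 60.3 F [-0.5 -0.1 -2.7] g 30.0 j [ 19.  35.  -8.   0. -47. -17.]
```

Converted, 0.008 m / 0.6 = 0.0133, 0.0023 m / 0.6 = 0.0038.

```bash
python3 -m handwheel '[[[0,0,0.0038,0.005,0,0,0],[0,0,0.0038,0.01,0,0,0],[0,0,0.0038,0.0133,0,0,0],[0,0,0.0038,0.0133,0,0,0],[0,0,0.0038,0.0133,0,0,0]]]'>/dev/null;  python3 to.py 0.6507 0.0617 0.0175;python3 -m handwheel '[[[0,0,0,0.0008,0,0,0],[0,0,0,0.0017,0,0,0],[0,0,0,0.0017,0,0,0]]]'>/dev/null;  python3 to.py 0.6507 0.0617 0.0175
```

```text
t 5.75 tcp [0.6501 0.0612 0.0174] d [-0.0005 -0.0006 -0.0001] rot [ 0.   -0.    0.03] w 60.6 F [ 0.2 -0.6 -2.8] g 30.0 j [ 20.  36.  -8.   0. -46. -17.]
t 6.05 tcp [0.6502 0.0612 0.017 ] d [-0.0004 -0.0005 -0.0005] rot [-0.02 -0.    0.04] w 60.3 F [-1.8 -0.3  0.6] g 30.0 j [ 20.  36.  -8.   0. -46. -17.]
```

Converted, -0.08 m / 0.6 = -0.1333, -0.05 m / 0.6 = -0.0833.

```bash
python3 -m handwheel '[[[0.8,0,0,0,0,0,0],[0.9,0,0,0,0,0,0],[0.9,0,0,0,0,0,0],[0.9,0,0,0,0,0,0],[0.9,0,0,-0.0167,0,0,0],[0.9,0,0,-0.0833,0,0,0],[1,0,0,-0.1333,0,0,0],[1,0,0,-0.1333,0,0,0]]]'>/dev/null;  python3 to.py 0.4457 0.1764 0.097
```

```text
t 6.85 tcp [0.6538 0.062  0.1031] d [-0.1247  0.2022  0.0039] rot [-0.67  0.1   0.1 ] w 84.7 F [0.5 0.7 0.7] g 0.0 j [ 20.  30.  -4.   0. -55. -17.]
```

Converted, 0.2005 m / 0.6 = 0.3342, 0.185 m / 0.6 = 0.3083.

```bash
python3 -m handwheel '[[[1,-0.0333,0.0583,0,0,0,0],[1,-0.075,0.1217,0,0,0,0],[1,-0.1167,0.1883,0,0,0,0],[1,-0.1583,0.255,0,0,0,0],[1,-0.1917,0.3083,0,0,0,0],[1,-0.2078,0.3342,0,0,0,0],[1,-0.2078,0.3342,0,0,0,0],[1,-0.2078,0.3342,0,0,0,0]]]'>/dev/null;python3 -m handwheel '[[[1,0,0,0.05,0,0,0],[1,0,0,0.0833,0,0,0],[1,0,0,0.0833,0,0,0],[1,0,0,0.0833,0,0,0]]]'>/dev/null;  python3 to.py 0.4457 0.1764 0.005
python3 - <<'E'
from station import eyes
from h import *
c=eyes.capture("top"); cv2.imwrite("pics/t2.png",cv2.resize(c["pixels"][120:280,130:370,::-1],None,fx=3.3,fy=3.3,interpolation=cv2.INTER_CUBIC)); np.savez("t2.npz",**c)
E
```

```text
t 8.05 tcp [0.4448 0.1757 0.0466] d [-0.0007 -0.001   0.0416] rot [ 0.   -0.03 -0.02] w 86.9 F [-0.1  0.3 -0. ] g 0.0 j [ 41.  20. -33.   0. -37. -38.]
```

View pics/t2.png

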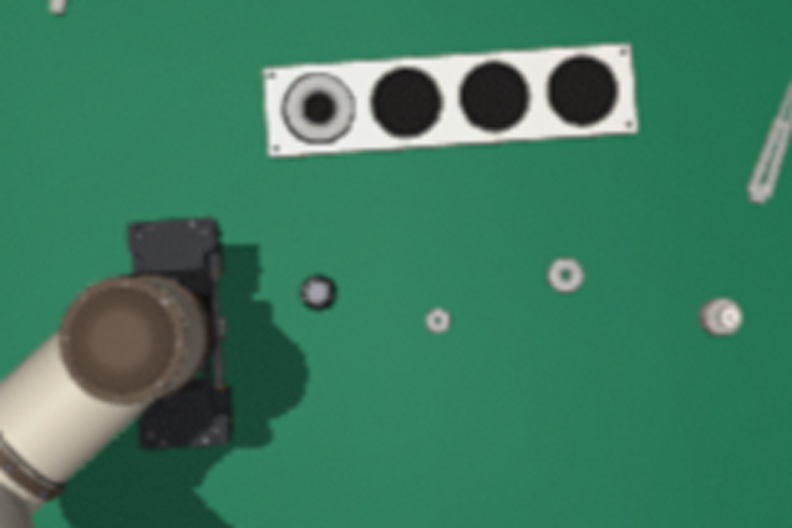

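The top view shows ring_63 well centred on pad_a at crop (319,107). The loupe is unmoved at (318,292) and the gripper is over ring_45.

Converted, 0.0412 m / 0.6 = 0.0687, 0.035 m / 0.6 = 0.0583.

```bash
python3 -m handwheel '[[[1,-0.0012,-0.0017,0.0333,0,0,0],[1,-0.0012,-0.0017,0.0583,0,0,0],[1,-0.0012,-0.0017,0.0687,0,0,0],[1,-0.0012,-0.0017,0.0687,0,0,0],[1,-0.0012,-0.0017,0.0687,0,0,0]]]' >/dev/null; python3 to.py 0.4457 0.1764 0.005
python3 -m handwheel '[[[0,0,0,0,0,0,0],[0,0,0,0,0,0,0],[0,0,0,0,0,0,0],[0,0,0,0,0,0,0],[0,0,0,0,0,0,0],[0,0,0,0,0,0,0],[0,0,0,0,0,0,0],[0,0,0,0,0,0,0]]]' >/dev/null; python3 to.py 0.4457 0.1764 0.005
python3 - <<'E'
from h import *
c=np.load("t2.npz");a=c["pixels"].astype(float)
z=.012
def cen(p0,z,lo,hi,r):  # centroid of gray ring pixels
    u,v=pix(c,[*p0,z]); yy,xx=np.mgrid[:384,:512]; m=(np.hypot(xx-u,yy-v)<r)
    g=a.mean(2); w=np.clip(lo-g,0,lo-hi)*m
    return cast(c,(w*xx).sum()/w.sum(),(w*yy).sum()/w.sum(),z)
# bore (dark) centre, at mid-ring height
print("bore",cen((.6507,.0617),.025,110,40,7)[:2], cen((.6507,.0617),.021,110,40,7)[:2])
E
```

```text
t 8.6 tcp [0.4455 0.1772 0.0062] d [ 0.0008 -0.0002  0.0012] rot [-0.08  0.05  0.04] w 87.0 F [0.8 0.5 0.1] g 0.0 j [ 41.  25. -35.   0. -31. -38.]
t 9.4 tcp [0.4449 0.1769 0.0054] d [ 0.0005 -0.0008  0.0004] rot [-0.02  0.01  0.03] w 41.0 F [ 0.7 -0.8 -0.1] g 30.0 j [ 41.  25. -35.   0. -31. -38.]
bore [0.64922614 0.0602661 ] [0.64980425 0.06042781]
```

Converted, -0.085 m / 0.6 = -0.1417, -0.08 m / 0.6 = -0.1333.

```bash
python3 -m handwheel '[[[0,0,0,-0.0167,0,0,0],[0,0,0,-0.0667,0,0,0],[0,0,0,-0.1333,0,0,0],[0,0,0,-0.1417,0,0,0],[0,0,0,-0.1417,0,0,0],[0,0,0,-0.1417,0,0,0]]]' >/dev/null; python3 to.py 0.6548 -0.0221 0.090
```

```text
t 10.0 tcp [0.4437 0.1761 0.0896] d [ 0.2081 -0.2014 -0.0007] rot [ 0.12 -0.05 -0.01] w 41.4 F [-0.8 -0.6 -1.6] g 30.0 j [ 41.  16. -30.  -0. -44. -38.]
```

Converted, 0.207 m / 0.6 = 0.345, -0.2005 m / 0.6 = -0.3342.

```bash
python3 -m handwheel '[[[0,0.05,-0.05,0,0,0,0],[0,0.1,-0.1,0,0,0,0],[0,0.15,-0.15,0,0,0,0],[0,0.2,-0.2,0,0,0,0],[0,0.25,-0.25,0,0,0,0],[0,0.3,-0.2917,0,0,0,0],[0,0.3333,-0.3217,0,0,0,0],[0,0.345,-0.3342,0,0,0,0]]]' >/dev/null; python3 -m handwheel '[[[0,0,0,0,0,0,0],[0,0,0,0.0333,0,0,0],[0,0,0,0.0667,0,0,0],[0,0,0,0.1,0,0,0],[0,0,0,0.105,0,0,0],[0,0,0,0.105,0,0,0],[0,0,0,0.105,0,0,0]]]'>/dev/null; python3 to.py 0.6548 -0.0221 0.0175
```

```text
t 11.5 tcp [ 0.6555 -0.0196  0.0284] d [0.0025 0.0008 0.0109] rot [-0.08 -0.    0.1 ] w 40.9 F [ 0.4 -0.  -1.7] g 30.0 j [ 12.  35.  -8.   0. -47. -10.]
```

Converted, 0.0105 m / 0.6 = 0.0175, 0.008 m / 0.6 = 0.0133.

```bash
python3 -m handwheel '[[[0,0.0037,0.0013,0.0067,0,0,0],[0,0.0037,0.0013,0.0133,0,0,0],[0,0.0037,0.0013,0.0175,0,0,0],[0,0.0037,0.0013,0.0175,0,0,0],[0,0.0037,0.0013,0.0175,0,0,0],[0,0.0037,0.0013,0.0175,0,0,0]]]'>/dev/null;  python3 to.py 0.6548 -0.0221 0.0175;python3 -m handwheel '[[[0,0,0,0.0008,0,0,0],[0,0,0,0.0008,0,0,0],[0,0,0,0.0008,0,0,0]]]'>/dev/null;  python3 to.py 0.6548 -0.0221 0.0175
```

```text
t 12.1 tcp [ 0.6543 -0.0226  0.0174] d [-0.0004 -0.0005 -0.0001] rot [-0.   -0.01  0.04] w 40.9 F [-2.6  0.4  4.2] g 30.0 j [ 12.  36.  -8.   0. -46.  -9.]
t 12.4 tcp [ 0.6543 -0.0226  0.0174] d [-0.0005 -0.0005 -0.0001] rot [-0.01 -0.02  0.04] w 41.4 F [-3.3  0.4  5.9] g 30.0 j [ 12.  36.  -8.   0. -46.  -9.]
```

Converted, -0.08 m / 0.6 = -0.1333, -0.05 m / 0.6 = -0.0833.

```bash
python3 -m handwheel '[[[0.7,0,0,0,0,0,0],[0.7,0,0,0,0,0,0],[0.7,0,0,0,0,0,0],[0.7,0,0,0,0,0,0],[0.7,0,0,-0.0167,0,0,0],[0.7,0,0,-0.0833,0,0,0],[0.7,0,0,-0.1333,0,0,0],[0.7,0,0,-0.1333,0,0,0]]]'>/dev/null;python3 -m handwheel '[[[0.8,0,0,0,0,0,0]]]'>/dev/null;  python3 to.py 0.488 -0.1697 0.097
```

```text
t 13.3 tcp [ 0.6549 -0.0223  0.098 ] d [0.1391 0.1738 0.0004] rot [-0.16  0.04  0.02] w 63.9 F [-0.1  0.3 -0.3] g 0.0 j [ 12.  31.  -4.  -0. -55.  -9.]
```

Converted, 0.173 m / 0.6 = 0.2883, 0.15 m / 0.6 = 0.25.

```bash
python3 -m handwheel '[[[0.8,0.0333,0.0417,0,0,0,0],[0.8,0.075,0.0933,0,0,0,0],[0.8,0.125,0.155,0,0,0,0],[0.8,0.1667,0.2083,0,0,0,0],[0.8,0.2,0.25,0,0,0,0],[0.8,0.2308,0.2883,0,0,0,0],[0.8,0.2308,0.2883,0,0,0,0]]]'>/dev/null;python3 -m handwheel '[[[0.8,0,0,0,0,0,0],[0.8,0,0,0.05,0,0,0],[0.8,0,0,0.1,0,0,0],[0.8,0,0,0.1167,0,0,0],[0.8,0,0,0.1167,0,0,0],[0.8,0,0,0.1167,0,0,0]]]'>/dev/null;  python3 to.py 0.488 -0.1697 0.004
python3 - <<'E'
from station import eyes
from h import *
c=eyes.capture("top"); cv2.imwrite("pics/t3.png",cv2.resize(c["pixels"][125:175,205:330,::-1],None,fx=6.4,fy=6.4,interpolation=cv2.INTER_CUBIC)); np.savez("t3.npz",**c)
a=c["pixels"].astype(float); a0=np.load("top0.npz")["pixels"].astype(float); d=np.abs(a-a0).mean(2); yy,xx=np.mgrid[:384,:512]
for n,p,h in(("63",(.6507,.0617),.018),("45",(.6548,-.0221),.014)):
    u,v=pix(c,[*p,.012+h]); w=np.clip(d-15,0,60)*(np.hypot(xx-u,yy-v)<14)
    q=cast(c,(w*xx).sum()/w.sum(),(w*yy).sum()/w.sum(),.012+h*.8)[:2]; print(n,q.round(4),((q-p)*1000).round(1))
E
```

```text
t 14.6 tcp [ 0.4895 -0.169   0.0269] d [0.0006 0.0015 0.0229] rot [-0.06 -0.03  0.1 ] w 69.9 F [ 0.4 -0.1 -0.6] g 0.0 j [ -1.  25. -28.   0. -37.   4.]
63 [0.6489 0.0604] [-1.8 -1.3]
45 [ 0.6537 -0.0235] [-1.1 -1.4]
```

View pics/t3.png

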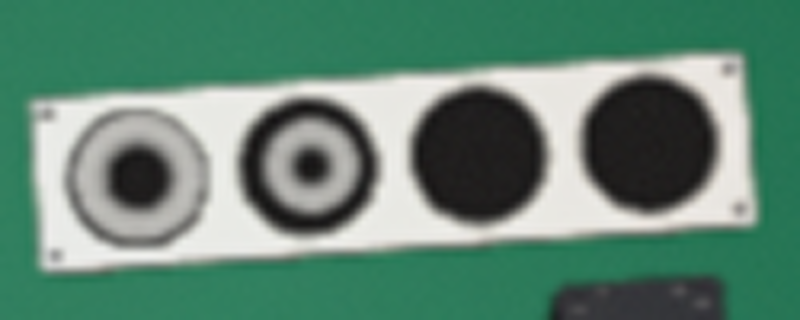

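The crop shows ring_63 at (138,177) and ring_45 at (310,166), both concentric with their pads to about 1.5–2 mm. The error is the same (-1.3, -1.3 mm) for both, so I'll correct for it in the next two placings.

Converted, 0.0228 m / 0.6 = 0.038, 0.015 m / 0.6 = 0.025.

```bash
python3 -m handwheel '[[[0.8,0.0005,0.002,0.025,0,0,0],[0.8,0.0005,0.002,0.038,0,0,0],[0.8,0.0005,0.002,0.038,0,0,0],[0.8,0.0005,0.002,0.038,0,0,0],[0.8,0.0005,0.002,0.038,0,0,0]]]' >/dev/null; python3 to.py 0.488 -0.1697 0.004
python3 -m handwheel '[[[0,0,0,0,0,0,0],[0,0,0,0,0,0,0],[0,0,0,0,0,0,0],[0,0,0,0,0,0,0],[0,0,0,0,0,0,0],[0,0,0,0,0,0,0],[0,0,0,0,0,0,0],[0,0,0,0,0,0,0]]]' >/dev/null; python3 to.py 0.488 -0.1697 0.004;  python3 -m handwheel '[[[0,0,0,-0.0167,0,0,0],[0,0,0,-0.0667,0,0,0],[0,0,0,-0.1333,0,0,0],[0,0,0,-0.1417,0,0,0],[0,0,0,-0.1417,0,0,0],[0,0,0,-0.1417,0,0,0]]]' >/dev/null; python3 to.py 0.660 -0.1047 0.090
```

```text
t 15.15 tcp [ 0.4877 -0.1696  0.0042] d [ 0.0001 -0.0003  0.0002] rot [-0.08 -0.01  0.04] w 69.5 F [-0.5 -0.6  0.7] g 0.0 j [ -1.  27. -29.   0. -33.   4.]
t 15.95 tcp [ 0.4872 -0.1696  0.0036] d [ 0.0001 -0.0008 -0.0004] rot [-0.01 -0.    0.03] w 27.8 F [ 1.  -0.  -0.4] g 30.0 j [ -1.  27. -29.   0. -33.   4.]
t 16.55 tcp [ 0.4862 -0.1694  0.088 ] d [-0.0563 -0.1768 -0.0022] rot [ 0.08  0.03 -0.  ] w 27.4 F [-0.4 -0.2 -1.2] g 30.0 j [ -1.  20. -25.  -0. -45.   4.]
```

Converted, -0.176 m / 0.6 = -0.2933, -0.155 m / 0.6 = -0.2583.

```bash
python3 -m handwheel '[[[0,-0.0217,-0.0667,0,0,0,0],[0,-0.0417,-0.1333,0,0,0,0],[0,-0.0633,-0.2,0,0,0,0],[0,-0.0833,-0.2583,0,0,0,0],[0,-0.0937,-0.2933,0,0,0,0],[0,-0.0937,-0.2933,0,0,0,0]]]' >/dev/null; python3 -m handwheel '[[[0,0,0,0,0,0,0],[0,0,0,0.0333,0,0,0],[0,0,0,0.0667,0,0,0],[0,0,0,0.1,0,0,0],[0,0,0,0.105,0,0,0],[0,0,0,0.105,0,0,0],[0,0,0,0.105,0,0,0]]]'>/dev/null; python3 to.py 0.660 -0.1047 0.0160
```

```text
t 17.85 tcp [ 0.6605 -0.1052  0.0266] d [-0.0005  0.0005  0.0106] rot [-0.08 -0.02  0.03] w 27.4 F [-0.2 -0.7 -1.5] g 30.0 j [  5.  36.  -6.   0. -48.  -2.]
```

Converted, 0.01 m / 0.6 = 0.0167, 0.008 m / 0.6 = 0.0133.

```bash
python3 -m handwheel '[[[0,-0.0008,0,0.0067,0,0,0],[0,-0.0008,0,0.0133,0,0,0],[0,-0.0008,0,0.0167,0,0,0],[0,-0.0008,0,0.0167,0,0,0],[0,-0.0008,0,0.0167,0,0,0],[0,-0.0008,0,0.0167,0,0,0]]]'>/dev/null;  python3 to.py 0.660 -0.1047 0.016;python3 -m handwheel '[[[0,0,0,0.0008,0,0,0],[0,0,0,0.0008,0,0,0],[0,0,0,0.0008,0,0,0]]]'>/dev/null;  python3 to.py  0.660 -0.1047 0.0160
```

```text
t 18.45 tcp [ 0.6602 -0.1044  0.0156] d [ 0.0003  0.0002 -0.0004] rot [-0.    0.    0.03] w 28.0 F [ 0.5 -0.3 -0. ] g 30.0 j [  5.  37.  -6.  -0. -47.  -2.]
t 18.75 tcp [ 0.6602 -0.1043  0.0156] d [ 0.0003  0.0003 -0.0004] rot [-0.02 -0.    0.04] w 27.4 F [-0.9  1.   3. ] g 30.0 j [  5.  37.  -6.   0. -47.  -2.]
```

Contact confirmed (+3 N). I'll release and go to ring_22.

Converted, -0.08 m / 0.6 = -0.1333, -0.05 m / 0.6 = -0.0833.

```bash
python3 -m handwheel '[[[0.55,0,0,0,0,0,0],[0.55,0,0,0,0,0,0],[0.55,0,0,0,0,0,0],[0.55,0,0,0,0,0,0],[0.55,0,0,-0.0167,0,0,0],[0.55,0,0,-0.0833,0,0,0],[0.6,0,0,-0.1333,0,0,0],[0.6,0,0,-0.1333,0,0,0]]]'>/dev/null;python3 -m handwheel '[[[0.6,0,0,0,0,0,0]]]'>/dev/null;  python3 to.py 0.4475 -0.0476 0.097
```

```text
t 19.65 tcp [ 0.6607 -0.1043  0.0967] d [-0.067   0.2102 -0.0009] rot [-0.16  0.02  0.02] w 51.9 F [ 0.1  0.  -0.8] g 0.0 j [  5.  32.  -2.  -0. -56.  -2.]
```

Converted, 0.21 m / 0.6 = 0.35, 0.195 m / 0.6 = 0.325.

```bash
python3 -m handwheel '[[[0.6,-0.0217,0.0667,0,0,0,0],[0.6,-0.045,0.1417,0,0,0,0],[0.6,-0.0667,0.2083,0,0,0,0],[0.6,-0.0883,0.275,0,0,0,0],[0.6,-0.1033,0.325,0,0,0,0],[0.6,-0.1117,0.35,0,0,0,0],[0.6,-0.1117,0.35,0,0,0,0]]]'>/dev/null;python3 -m handwheel '[[[0.6,0,0,0,0,0,0],[0.6,0,0,0.05,0,0,0],[0.6,0,0,0.1,0,0,0],[0.6,0,0,0.1167,0,0,0],[0.6,0,0,0.1167,0,0,0],[0.6,0,0,0.1167,0,0,0]]]'>/dev/null;  python3 to.py 0.4475 -0.0476 0.0035
python3 - <<'E'
from station import eyes
from h import *
c=eyes.capture("top"); np.savez("t4.npz",**c)
a=c["pixels"].astype(float); a0=np.load("top0.npz")["pixels"].astype(float); d=np.abs(a-a0).mean(2); yy,xx=np.mgrid[:384,:512]
for n,p,h in(("63",(.6507,.0617),.018),("45",(.6548,-.0221),.014),("32",(.6588,-.1059),.01)):
    u,v=pix(c,[*p,.012+h]); w=np.clip(d-15,0,60)*(np.hypot(xx-u,yy-v)<12)
    q=cast(c,(w*xx).sum()/w.sum(),(w*yy).sum()/w.sum(),.012+h*.8)[:2]; print(n,q.round(4),((q-p)*1000).round(1))
E
```

```text
t 20.95 tcp [ 0.4483 -0.0477  0.0254] d [-0.0002  0.0008  0.0219] rot [-0.05 -0.01  0.04] w 51.9 F [0.  0.2 0.9] g 0.0 j [ 15.  21. -38.   0. -32. -12.]
63 [0.6491 0.0606] [-1.6 -1.1]
45 [ 0.6537 -0.0235] [-1.1 -1.4]
32 [ 0.6594 -0.1045] [0.6 1.4]
```

Converted, 0.0217 m / 0.6 = 0.0362, 0.015 m / 0.6 = 0.025.

```bash
python3 -m handwheel '[[[0.6,-0.0003,0.0008,0.025,0,0,0],[0.6,-0.0003,0.0008,0.0362,0,0,0],[0.6,-0.0003,0.0008,0.0362,0,0,0],[0.6,-0.0003,0.0008,0.0362,0,0,0],[0.6,-0.0003,0.0008,0.0362,0,0,0]]]' >/dev/null; python3 to.py 0.4475 -0.0476 0.0035
python3 -m handwheel '[[[0,0,0,0,0,0,0],[0,0,0,0,0,0,0],[0,0,0,0,0,0,0],[0,0,0,0,0,0,0],[0,0,0,0,0,0,0],[0,0,0,0,0,0,0],[0,0,0,0,0,0,0],[0,0,0,0,0,0,0]]]' >/dev/null; python3 to.py 0.4475 -0.0476 0.0035;  python3 -m handwheel '[[[0,0,0,-0.0167,0,0,0],[0,0,0,-0.0667,0,0,0],[0,0,0,-0.1333,0,0,0],[0,0,0,-0.1417,0,0,0],[0,0,0,-0.1417,0,0,0],[0,0,0,-0.1417,0,0,0]]]' >/dev/null; python3 to.py 0.6634 -0.1893 0.088
```

```text
t 21.5 tcp [ 0.4472 -0.0474  0.004 ] d [ 0.0002 -0.0003  0.0005] rot [-0.08  0.01  0.04] w 52.0 F [0.3 0.9 0.3] g 0.0 j [ 15.  23. -39.   0. -28. -12.]
t 22.3 tcp [ 0.4467 -0.0475  0.0034] d [ 0.0001 -0.0008 -0.0001] rot [-0.   -0.    0.03] w 17.3 F [ 0.5  0.3 -0.1] g 30.0 j [ 15.  23. -39.   0. -28. -12.]
t 22.9 tcp [ 0.4458 -0.0476  0.0879] d [ 0.152  -0.2105 -0.0003] rot [0.07 0.01 0.  ] w 17.3 F [-0.1 -0.2 -0.5] g 30.0 j [ 15.  14. -34.  -0. -42. -12.]
```

Converted, -0.21 m / 0.6 = -0.35, -0.2 m / 0.6 = -0.3333.

```bash
python3 -m handwheel '[[[0,0.0417,-0.0583,0,0,0,0],[0,0.0833,-0.1167,0,0,0,0],[0,0.125,-0.175,0,0,0,0],[0,0.1667,-0.2333,0,0,0,0],[0,0.2083,-0.2917,0,0,0,0],[0,0.2417,-0.3333,0,0,0,0],[0,0.2533,-0.35,0,0,0,0],[0,0.2533,-0.35,0,0,0,0]]]' >/dev/null; python3 -m handwheel '[[[0,0,0,0,0,0,0],[0,0,0,0.0333,0,0,0],[0,0,0,0.0667,0,0,0],[0,0,0,0.1,0,0,0],[0,0,0,0.105,0,0,0],[0,0,0,0.105,0,0,0],[0,0,0,0.105,0,0,0]]]'>/dev/null; python3 to.py 0.6634 -0.1893 0.0155
```

```text
t 24.4 tcp [ 0.6643 -0.1889  0.0266] d [0.0004 0.0009 0.0111] rot [-0.09 -0.03  0.08] w 17.2 F [-0.1  0.7  0.1] g 30.0 j [ -2.  38.  -2.   0. -50.   5.]
```

Converted, 0.0102 m / 0.6 = 0.017, 0.008 m / 0.6 = 0.0133.

```bash
python3 -m handwheel '[[[0,0.0003,0.0008,0.0067,0,0,0],[0,0.0003,0.0008,0.0133,0,0,0],[0,0.0003,0.0008,0.017,0,0,0],[0,0.0003,0.0008,0.017,0,0,0],[0,0.0003,0.0008,0.017,0,0,0],[0,0.0003,0.0008,0.017,0,0,0]]]'>/dev/null;  python3 to.py 0.6634 -0.1893 0.0155;python3 -m handwheel '[[[0,0,0,0.0008,0,0,0],[0,0,0,0.0008,0,0,0],[0,0,0,0.0008,0,0,0]]]'>/dev/null;  python3 to.py  0.6634 -0.1893 0.0155
```

```text
t 25.0 tcp [ 0.6632 -0.1893  0.0154] d [-0.     -0.0002 -0.0001] rot [ 0.01 -0.    0.03] w 17.3 F [-0.8  0.7  2.9] g 30.0 j [ -3.  39.  -3.   0. -49.   5.]
t 25.3 tcp [ 0.6632 -0.1894  0.0154] d [-0.0001 -0.0002 -0.0001] rot [ 0.   -0.01  0.04] w 17.4 F [-1.5  1.1  5.6] g 30.0 j [ -3.  39.  -3.   0. -49.   5.]
```

Contact again. I'll release, lift, and retract toward the robot for a clear look.

Converted, -0.15 m / 0.6 = -0.25, -0.1 m / 0.6 = -0.1667.

```bash
python3 -m handwheel '[[[0.5,0,0,0,0,0,0],[0.5,0,0,0,0,0,0],[0.5,0,0,0,0,0,0],[0.5,0,0,0,0,0,0],[0.5,0,0,-0.0167,0,0,0],[0.5,0,0,-0.0833,0,0,0],[0.5,0,0,-0.1667,0,0,0],[0.5,0,0,-0.25,0,0,0]]]'>/dev/null;python3 -m handwheel '[[[0.6,0,0.0667,0,0,0,0],[0.6,0,0.1333,0,0,0,0],[0.6,0,0.2,0,0,0,0],[0.6,0,0.2667,0,0,0,0],[0.6,0,0.3333,0,0,0,0],[0.6,0,0.3667,0,0,0,0],[0.6,0,0.3667,0,0,0,0]]]'>/dev/null;  python3 to.py 0.4475 -0.0476 0.097
python3 - <<'E'
from station import eyes
from h import *
c=eyes.capture("top"); s=eyes.capture("side")
cv2.imwrite("pics/t5.png",cv2.resize(c["pixels"][120:240,130:370,::-1],None,fx=3.3,fy=3.3,interpolation=cv2.INTER_CUBIC))
cv2.imwrite("pics/s5.png",cv2.resize(s["pixels"][140:260,180:340,::-1],None,fx=5,fy=5,interpolation=cv2.INTER_CUBIC))
a=c["pixels"].astype(float); a0=np.load("top0.npz")["pixels"].astype(float); d=np.abs(a-a0).mean(2); yy,xx=np.mgrid[:384,:512]
for n,p,h in(("63",(.6507,.0617),.018),("45",(.6548,-.0221),.014),("32",(.6588,-.1059),.01),("22",(.6628,-.1898),.008)):
    u,v=pix(c,[*p,.012+h]); w=np.clip(d-15,0,60)*(np.hypot(xx-u,yy-v)<12)
    q=cast(c,(w*xx).sum()/w.sum(),(w*yy).sum()/w.sum(),.012+h*.8)[:2]; print(n,((q-p)*1000).round(1), "z",np.median(c["z_map"][int(v)-1:int(v)+2,int(u)-1:int(u)+2]))
print("loupe",blob(c,226,209,11,.01))
E
```

```text
t 26.8 tcp [ 0.441  -0.2001  0.1658] d [-0.152  -0.0137  0.0688] rot [-0.04  0.01 -0.03] w 52.1 F [ 0.6 -0.1  0. ] g 0.0 j [ -5.  11. -24.  -0. -55.   8.]
63 [-1.7 -1.2] z 1.302684
45 [-1.1 -1.4] z 1.3044274
32 [0.6 1.4] z 1.302592
22 [-0.5  0.6] z 1.3017702
loupe (array([0.47586219, 0.06387449]), np.float64(35.072025533030875), (np.float64(226.3), np.float64(208.4)))
```

View pics/t5.png

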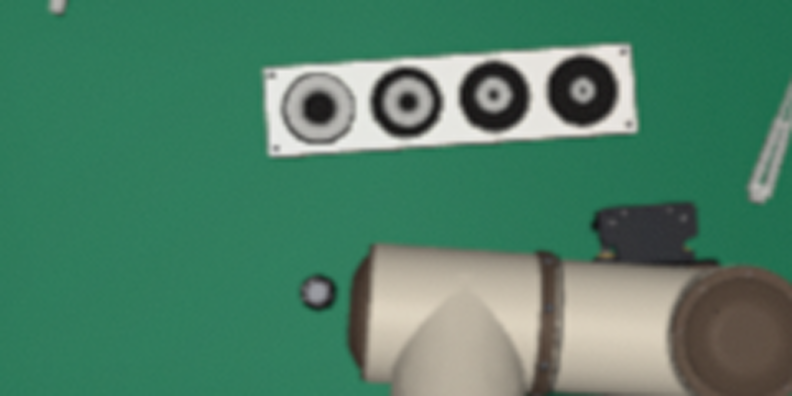

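View pics/s5.png

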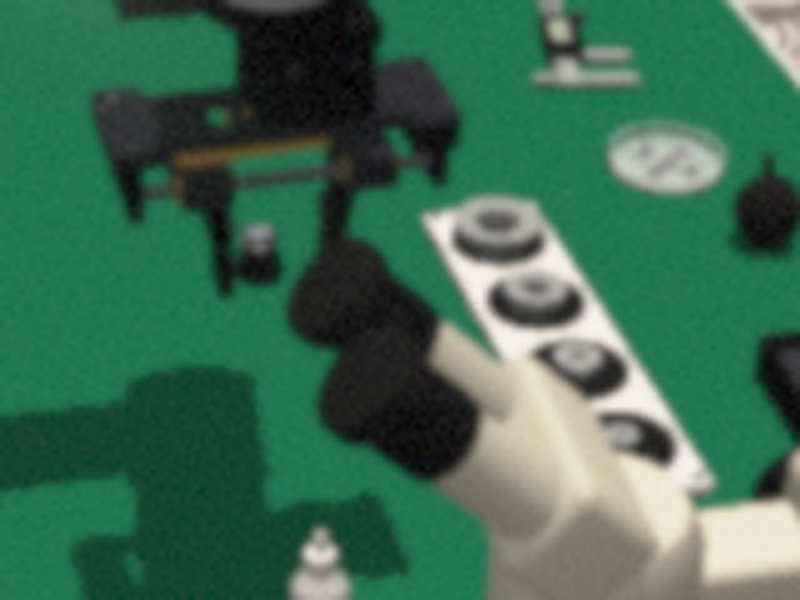

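In both views the rings lie flat and centred on the pads, largest to smallest from crop (319,107) to (582,90) in the top view. Each is within about 2 mm of its pad centre. The loupe is unmoved at (318,292) and the gripper is clear.

```bash
python3 -c "
from station import workorder
print(workorder.finish_job())"
```

```text
the job is handed in; nothing more can be done
None
```

The four rings lie flat and within about 2 mm of centre, from ring_22 on pad_d nearest the microscope to ring_63 on pad_a; each was set down in contact before release, the loupe did not move, and the job was handed in at about 27 s.

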